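Hold an offset support bracket level over its stand

TASK

Pick up the lopsided support bracket that lies on the bench by its balance point: grip the bar beside the heavy bored boss, where the bracket hangs level, not in the middle of the bar. Carry it level to the two-pillar stand without it touching the stand, and finish still holding it there, motionless and level, its bore straight above the pin and its foot end above the flat-topped rest pillar, with the underside of the boss about 30 mm above the tip of the pin. Do not lower it on or let go, and leave the sample cup, the timer and the staining jar where they stand.

Things in the scene. Friction and masses are not known exactly. Their poses are not given: they have to be found in the camera images.
- lever: Support bracket, loose, 0.43 to 0.81 kg, 272 mm long, lying level, left or right of the stand. Origin on its underside; z up, long axis y. Upright steel boss at y = +105 mm: 42 mm across, 44 mm high, 20 mm bore, small black thumb screw on its end. Bar 14 wide, 18 high, 17 mm above the bench, clear from y = +77 to -98 mm. Foot at y = -110 mm: 24 mm across, 40 mm high. Balance point at y = +45 mm.
- lever_bore (a point): Point on the bore's axis at mid-height of the bar (26 mm above the bracket's underside; boss top 18 mm higher); axes as lever, the bar runs from here towards -y. The balance point, where to grip, lies on the bar 60 mm from here towards the foot; gripped firmly there (about 60 N) it hangs level, elsewhere a weaker grip lets it sag.
- lever_foot (a point): Point of the bracket on the axis of its foot, 215 mm from the bore's axis along -y, at the height of the middle of the bar (26 mm above the underside)
- stand: Stand, fixed: grey base plate 70 x 275 x 12 mm with two bright steel pillars along its y axis. Origin on its underside, z up. At y = +105 mm the pin pillar: 38 mm across up to z = 60 mm, then a pin 16 mm across with a tapered end, tip at z = 95 mm. At y = -110 mm the rest pillar, its flat round top 34 mm across at z = 60 mm.
- pin_tip (a point): Tip of the pin, 95 mm above the bench; the bore must be held straight above it
- rest_top (a point): Centre of the flat top of the rest pillar, 60 mm above the bench, 215 mm from the pin along the stand's -y; the bracket's foot must be held straight above it
- sample_cup: Bystander: clear sample cup with a red screw lid, 58 mm across, 68 mm high; origin at the centre of its underside
- timer: Bystander: small white lab timer lying flat, 62 x 66 x 17 mm; origin at the centre of its underside
- coplin_jar: Bystander: square staining jar with violet contents and a lid, 64 mm square, 113 mm high; origin at the centre of its underside

How it is judged (in metres and radians):
On the way:
1. the bracket is lifted clear of the bench, gripped within 20 mm of its balance point (y of the grasp point in the frame of lever_bore between -0.08 and -0.04 m and height (world z) of lever above 0.04 m and contact force between the fingers and lever above 3 N), for 0.2 s.
At the end, for the whole second after the job is handed in: Held still within 20 mm of the balance point, level within 5 degrees, bore within 12 mm of the pin and foot within 18 mm of the rest pillar seen from above, boss underside 12 to 50 mm above the pin tip, bracket not touching the stand; cup, timer and jar within 20 mm of their places (y of the grasp point in the frame of lever_bore between -0.08 and -0.04 m and contact force between the fingers and lever above 3 N and horizontal distance between lever_bore and pin_tip below 0.012 m and horizontal distance between lever_foot and rest_top below 0.018 m and z of lever_bore in the frame of pin_tip between 0.038 and 0.076 m and angle between lever's own z axis and vertical below 0.09 rad and contact force between lever and stand below 0.2 N and linear speed of lever below 0.03 m/s and angular speed of lever below 0.15 rad/s and distance of each of sample_cup, timer, coplin_jar from where it was at the start of the episode below 0.02 m); the arm keeps its last pose, push and grip.
It fails at once if the bracket tipped more than 15 degrees (angle between lever's own z axis and vertical above 0.26 rad).
It fails at once if the bracket struck the stand (contact force between lever and stand above 1.5 N).
It fails at once if the cup, timer or jar was knocked away or tipped (distance of any of sample_cup, timer, coplin_jar from where it was at the start of the episode above 0.03 m or angle between any of sample_cup, timer, coplin_jar's own z axis and vertical above 0.3 rad).
It also fails if it takes over 38 s, if anything falls off the work surface, if the arm or the gripper's body presses on something with over 40 N, if the wrist force passes 120 N, or if a joint passes its speed limit or range.

ROBOT

A 6-joint arm with a two-finger parallel gripper is mounted at the origin on a cart in front of the work surface, level with it; the furniture and walls round the work are solid. World frame = base frame: x ahead of the robot, y to its left, z up, the work surface at z = 0. Lengths are in mm, angles in rad, forces in N, time in s.
With the tool pointing down it reaches from about 400 to 925 mm from the base axis. Payload 3.4 kg.
Tool frame: the origin (TCP) lies midway between the tips of the shut fingers; the grasp point (between the pads) lies 19 mm behind it; x points along the fingers, y is the direction in which the jaws open and shut, and the axes are right-handed (so a half turn about x gives the same grasp; the last joint's range is limited). The gripper opens to 85 mm and grips with 20 to 120 N. Pads are 22 mm wide; open, the fingers measure 114 mm over their backs; the gripper's body (76 mm by 85 mm) begins 54 mm behind the grasp point. The pads swing forward as they close: fully open they stand 13 mm farther back than shut.
Start: joints at [-1.341, 0.307, 1.506, -0, 1.328, -0.073], TCP at [171.986, -548.682, 231.305] pointing down, gripper open.
Joint ranges: [-3.12, 3.12], [-1.05, 2.28], [0.14, 2.33], [-1.42, 4.57], [0.1, 2.73], [-2.68, 2.68]. Speed limits (rad/s): [2.57, 2.57, 3.14, 3.14, 3.14, 3.14].

INTERFACE

Orientations are given as a unit quaternion [w, x, y, z].
In Python, from rig import arm gives the robot as it stands. Calls block until the motion is done:
- arm.reach(position, orientation): joint-space move of the TCP to a pose.
- arm.servo_line(position, ori=None, feed=150): straight line of the TCP; ori=None keeps the orientation; feed is the mean speed in mm/s.
- arm.set_joints(angles): joint-space move.
- arm.command_gripper(opening, newtons=None): opening from 0.0 (shut) to 1.0 (fully open); newtons is the grip in N (None keeps the last); returns when the fingers have stopped.
- arm.pause(seconds).
- arm.ik(position, orientation): joint angles nearest the present ones, or None.
- arm.get_obs(): the state.
- arm.read_camera(name): name is "scene" or "top" or "wrist"; returns the picture (400x640x3 uint8, red, green, blue); there is no depth.
- arm.camera_model(name): a dict with "fx", "fy", "cx", "cy" (pixels), "dist" ([k1, k2, p1, p2, k3] as OpenCV has them; the pictures are not rectified), "world_from_camera" (4x4, takes a point from camera to world coordinates). Camera axes: x right, y up, looking along -z (the intrinsics and any distortion apply to the point x, -y, -z); pixel columns grow to the right and rows downward; lengths in mm; the calibration is good to about 2 mm. A picture is of the moment at which its call begins: read the wrist's pose just before it. camera_model takes no time and is no camera call; for the wrist camera it gives the pose at the moment of the call.
A pose or a line that the arm cannot do raises arm.IKError and nothing moves.
- arm.close_job(): hands the job in, once; it reports no verdict.
The state is a dict: "time_s": time; "joint_positions": joint angles; "joint_velocities": joint speeds; "tau": joint torques, N m; "position": TCP position; "orientation": TCP orientation; "ft_force": force on the tool from outside, world axes, zero at the start; "torque": the same for the moment, N m; "grip_width": opening from 0.0 (shut) to 1.0 (fully open).
Only numpy, scipy, OpenCV 4.12 (cv2) and the standard library are available. Lean on these libraries where they do the work, as an engineer would, in place of code of your own. Each camera call takes 0.05 s, during which the arm holds its last target.

## Working session

There is one attempt and no reset: what is moved stays moved. The work goes in short steps, each a Python script; the robot and the scene stay as the last script left them, time stands still between calls to the robot, and variables do not carry over. Pictures are saved under pics/ and viewed, and the job is handed in when it is done.

```bash
mkdir -p pics; ls; python3 - <<'E'
from rig import arm
import cv2
for n in ["scene","top","wrist"]:
    m=arm.camera_model(n); print(n,m)
    cv2.imwrite(f"pics/{n}0.png",arm.read_camera(n)[:,:,::-1])
o=arm.get_obs(); print(o)
E
```

```text
pics
scene {'fx': 446.3993392974712, 'fy': 446.3993392974712, 'cx': 321.61252916298326, 'cy': 201.84146004869677, 'dist': array([-0.11339345,  0.        ,  0.        ,  0.        ,  0.        ]), 'world_from_camera': array([[ 9.85408363e-01, -7.87359517e-02,  1.50900656e-01,
         7.26860331e+02],
       [ 1.69654663e-01,  5.25714767e-01, -8.33571400e-01,
        -1.07431348e+03],
       [-1.36986655e-02,  8.47009229e-01,  5.31401650e-01,
         7.68602913e+02],
       [ 0.00000000e+00,  0.00000000e+00,  0.00000000e+00,
         1.00000000e+00]])}
top {'fx': 371.91895023299406, 'fy': 371.91895023299406, 'cx': 318.9768654484187, 'cy': 204.28588761873607, 'dist': array([-0.0023196,  0.       ,  0.       ,  0.       ,  0.       ]), 'world_from_camera': array([[ 1.00991774e-02,  9.89286308e-01, -1.45638622e-01,
         4.14853645e+02],
       [-9.99923722e-01,  8.95559485e-03, -8.50570849e-03,
        -4.71548136e+00],
       [-7.11030044e-03,  1.45713414e-01,  9.89301291e-01,
         9.21753731e+02],
       [ 0.00000000e+00,  0.00000000e+00,  0.00000000e+00,
         1.00000000e+
[... 541 characters left out ...]
00000e+00]])}
{'time_s': 0.15, 'joint_positions': array([-1.34046390e+00,  3.07408274e-01,  1.50738734e+00,  1.22372141e-05,
        1.32844240e+00, -7.35020707e-02]), 'joint_velocities': array([ 0.00038192,  0.00047921, -0.00276705,  0.00087441, -0.00120739,
        0.00018687]), 'tau': array([ 2.90540802e-04, -4.57976675e+01, -2.52220362e+01, -1.59043898e-04,
        8.53610487e-03, -7.72006672e-06]), 'position': array([ 171.88181015, -548.12722824,  230.58331209]), 'orientation': array([-0.10642767, -0.69892139, -0.1075882 ,  0.69900416]), 'ft_force': array([-0.21483305,  0.06619076,  0.39675711]), 'torque': array([ 0.01078383, -0.00846721, -0.02228789]), 'grip_width': 1.0009792456014028}
```

View pics/top0.png

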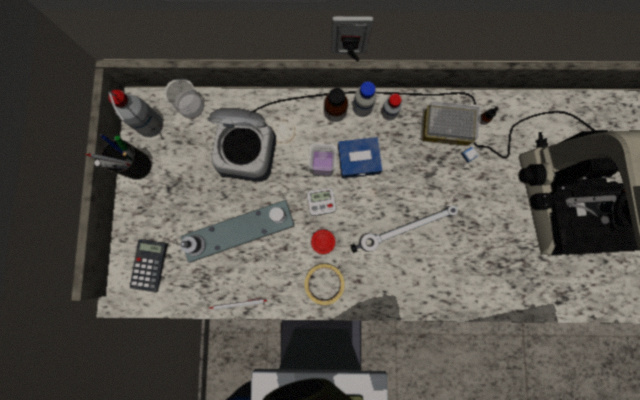

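View pics/scene0.png

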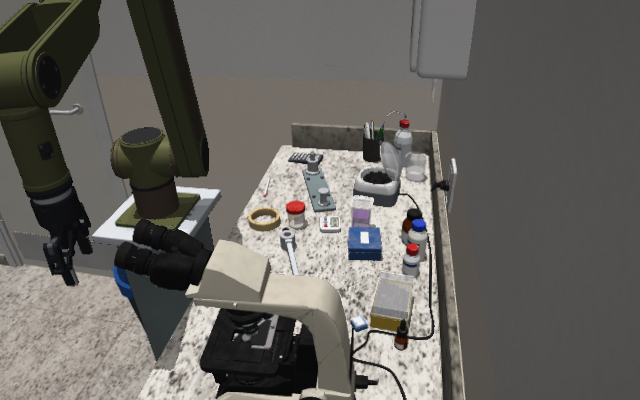

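The top view shows the bracket, with its boss near (370,242) and foot near (453,210). The stand has its pin near (193,243) and rest pillar near (277,214). The red-lidded cup is at (322,241), the timer at (321,203) and the jar at (322,160). I'll enlarge these areas next.

```bash
python3 - <<'E'
import cv2
im=cv2.imread("pics/top0.png")
def c(x0,y0,w,h,s,n):
    o=cv2.resize(im[y0:y0+h,x0:x0+w],None,fx=s,fy=s,interpolation=cv2.INTER_CUBIC)
    cv2.imwrite("pics/"+n,o)
c(345,195,120,65,6,"cb.png"); c(175,190,130,75,6,"cs.png")
E
```

```text
(no output)
```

View pics/cb.png

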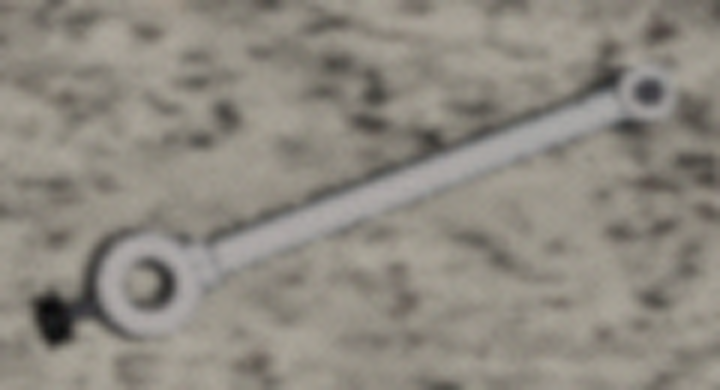

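View pics/cs.png

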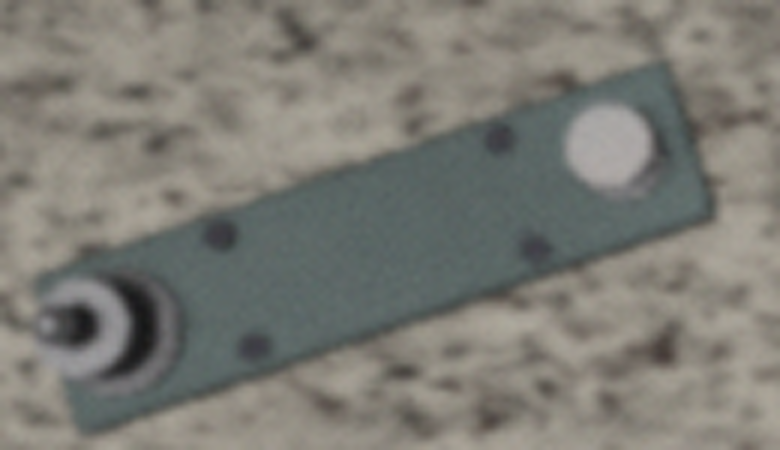

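```bash
cat > h.py <<'E'
import numpy as np, cv2
from rig import arm
def ray(m,uv,z):
    K=np.array([[m['fx'],0,m['cx']],[0,m['fy'],m['cy']],[0,0,1]])
    p=cv2.undistortPoints(np.array([[uv]],float),K,np.array(m['dist']))[0,0]
    T=np.array(m['world_from_camera']); d=T[:3,:3]@np.array([p[0],-p[1],-1.]); o=T[:3,3]
    return o+d*(z-o[2])/d[2]
def proj(m,P):
    T=np.array(m['world_from_camera']); c=T[:3,:3].T@(np.array(P,float)-T[:3,3])
    K=np.array([[m['fx'],0,m['cx']],[0,m['fy'],m['cy']],[0,0,1]])
    return cv2.projectPoints(np.array([[c[0],-c[1],-c[2]]]),np.zeros(3),np.zeros(3),K,np.array(m['dist']))[0][0,0]
E
python3 - <<'E'
from h import *
m=arm.camera_model("top")
def f(n,x,y,x0,y0,z):
    p=ray(m,((x+.5)/6-.5+x0,(y+.5)/6-.5+y0),z); print(n,p.round(1)); return p
b=f("boss",148,284,345,195,44); ft=f("foot",648,91,345,195,40)
s=f("should",84,330,175,190,60); t=f("tip",47,325,175,190,95); r=f("rest",610,147,175,190,60)
for k in [(37,277),(667,62),(714,213),(85,434)]: f("corner",*k,175,190,12)
d=b-ft; print(np.hypot(*d[:2]),np.degrees(np.arctan2(d[1],d[0])))
for q in (s,t):
    d=q-r; print(np.hypot(*d[:2]),np.degrees(np.arctan2(d[1],d[0])))
for n,uv,z in [("cup",(322,241),68),("timer",(321,203),17),("jar",(322,160),113)]: print(n,ray(m,uv,z))
E
```

```text
boss [ 455.8 -116.1   44. ]
foot [ 534.4 -316.    40. ]
should [444.8 303.2  60. ]
tip [445.3 304.5  95. ]
rest [517.7 102.2  60. ]
corner [467.8 340.9  12. ]
corner [559.   85.6  12. ]
corner [496.6  64.9  12. ]
corner [404.7 317.4  12. ]
214.77491372417214 111.4533705640478
213.7500033518431 109.92981814870157
214.83953723097972 109.68735010308885
cup [455.73264841  -5.1462167   68.        ]
timer [551.28818656  -1.88148844  17.        ]
jar [634.11642614  -3.51401155 113.        ]
```

```bash
python3 - <<'E'
from h import *
m=arm.camera_model("top"); s=arm.camera_model("scene")
for z in (0,100,200,250,300,350,400):
    a=ray(m,(528,175),z);b=ray(m,(540,255),z)
    print(z,a.round(),proj(s,a).round(),b.round(),proj(s,b).round())
from scipy.spatial.transform import Rotation as R
th=np.radians(111.453); u=np.array([np.cos(th),np.sin(th),0])
for sg in (1,-1):
    x=np.array([0,0,-1.]); 
    y=sg*np.array([u[1],-u[0],0]); M=np.c_[x,y,np.cross(x,y)]
    q=R.from_matrix(M).as_quat(scalar_first=True)
    for p in ([477.8,-171.9,150],[477.8,-171.9,8],[465.5,248,132]):
        print(sg,q.round(4),p,arm.ik(p,q))
E
```

```text
0 [ 630. -524.    0.] [326. 378.] [ 430. -539.    0.] [229. 370.]
100 [ 607. -468.  100.] [318. 322.] [ 428. -481.  100.] [231. 316.]
200 [ 583. -411.  200.] [311. 264.] [ 427. -423.  200.] [233. 259.]
250 [ 572. -383.  250.] [307. 234.] [ 426. -394.  250.] [235. 231.]
300 [ 560. -355.  300.] [303. 205.] [ 425. -365.  300.] [236. 202.]
350 [ 548. -327.  350.] [299. 175.] [ 424. -336.  350.] [237. 173.]
400 [ 537. -299.  400.] [296. 145.] [ 423. -307.  400.] [239. 144.]
1 [ 0.5843  0.3982  0.5843 -0.3982] [477.8, -171.9, 150] [-0.42855797  0.29407587  1.75831665  0.          1.08920013 -0.80298346]
1 [ 0.5843  0.3982  0.5843 -0.3982] [477.8, -171.9, 8] [-4.28557975e-01  4.94859729e-01  1.91006205e+00 -4.44089210e-16
  7.36670873e-01 -8.02983459e-01]
1 [ 0.5843  0.3982  0.5843 -0.3982] [465.5, 248, 132] [0.4094167  0.33962558 1.7408267  0.         1.06114037 0.03499121]
-1 [-0.3982  0.5843 -0.3982 -0.5843] [477.8, -171.9, 150] [-4.28557975e-01  2.94075874e-01  1.75831665e+00 -4.44089210e-16
  1.08920013e+00  2.33860919e+00]
-1 [-0.3982  0.5843 -0.3982 -0.5843] [477.8, -171.9, 8] [-4.28557975e-01  4.94859729e-01  1.91006205e+00 -4.44089210e-16
  7.36670873e-01  2.33860919e+00]
-1 [-0.3982  0.5843 -0.3982 -0.5843] [465.5, 248, 132] None
```

```bash
cat >> h.py <<'E'
from scipy.spatial.transform import Rotation as R
def quat(deg):
    th=np.radians(deg); u=np.array([np.cos(th),np.sin(th),0])
    x=np.array([0,0,-1.]); y=np.array([u[1],-u[0],0])
    return R.from_matrix(np.c_[x,y,np.cross(x,y)]).as_quat(scalar_first=True)
E
python3 - <<'E'
from h import *
t0=arm.get_obs()['time_s']
arm.servo_line([135,-420,290],feed=250)
o=arm.get_obs(); print(o['time_s'],o['position'].round(1),o['ft_force'].round(1))
q=quat(111.45)
arm.reach([400,-145,230],q)
arm.reach([477.8,-171.9,150],q)
o=arm.get_obs(); print(o['time_s'],o['position'].round(1),o['joint_positions'].round(3),o['ft_force'].round(1))
m=arm.camera_model("wrist"); cv2.imwrite("pics/w1.png",arm.read_camera("wrist")[:,:,::-1])
import pickle; pickle.dump(m,open("w1.pkl","wb"))
u=np.array([np.cos(np.radians(111.45)),np.sin(np.radians(111.45)),0]); b=np.array([455.8,-116.1,44])
for p in (b,[534.4,-316,40],[477.8,-171.9,35]): print(proj(m,p))
E
```

```text
0.8833 [ 135.2 -420.9  290.2] [ 0.7 -0.7 -0.3]
2.8583 [ 476.8 -172.5  149.5] [-0.43   0.295  1.758 -0.     1.091 -0.803] [-1.   0.4 -0.3]
[319.47513453 126.79583743]
[319.20935559 346.69412497]
[319.41234634 196.99061475]
```

View pics/w1.png

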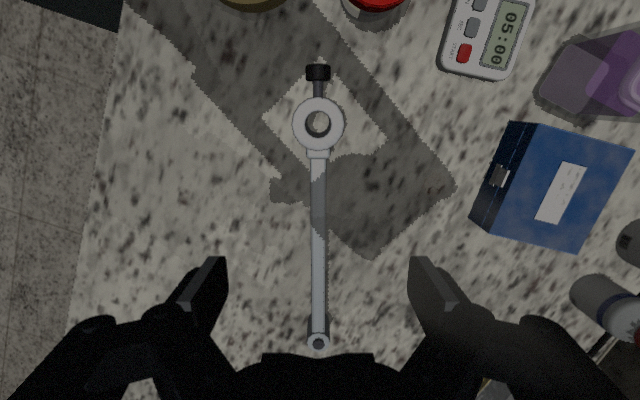

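The wrist view shows the bracket squarely between the fingers. The boss centre is at (318,124) and the foot at (318,343), both within 1–4 px of my predictions, which is about 2–3 mm.

```bash
python3 - <<'E'
from h import *; import pickle
m=pickle.load(open("w1.pkl","rb"))
b=ray(m,(318.2,124),44);f=ray(m,(318,343.3),40);print(b,f,np.hypot(*(b-f)[:2]),np.degrees(np.arctan2(*(b-f)[1::-1])))
q=quat(111.45)
g=b*.5+.5*np.array([455.8,-116.1,44])+60*np.array([.3658,-.9307,0]); print(g)
arm.servo_line([g[0]+.5,g[1]+.5,9],q,feed=150)
o=arm.get_obs(); print(o['time_s'],o['position'].round(1),o['ft_force'].round(1))
arm.command_gripper(0.0,70)
o=arm.get_obs(); print(o['time_s'],o['position'].round(1),o['ft_force'].round(1),o['grip_width'])
m=arm.camera_model("wrist"); cv2.imwrite("pics/w2.png",arm.read_camera("wrist")[:,:,::-1])
pickle.dump(m,open("w2.pkl","wb"))
E
```

```text
[ 454.096315   -114.48695932   44.        ] [ 531.75728993 -312.57896767   40.        ] 212.77140502916413 111.40741265649574
[ 476.8961575  -171.13547966   44.        ]
4.0 [ 478.  -170.9    9.9] [ 0.5  0.  -0.2]
4.6583 [ 477.2 -170.8    9.3] [-1.3 -0.7  5.6] 0.1473398746483957
```

View pics/w2.png

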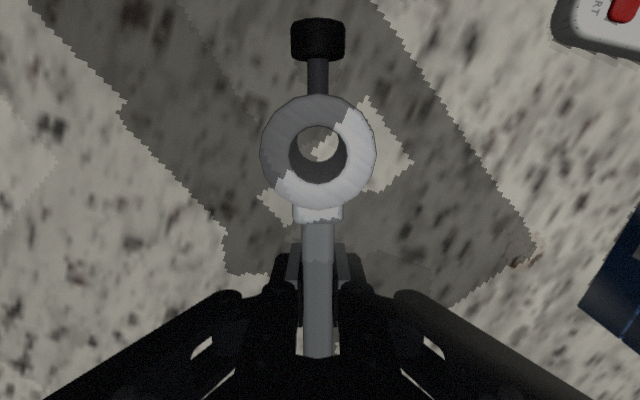

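The fingers hold the bar behind the boss, and the boss top centre is at (318,151). I'll check the grip offset from that, lift a little, and compare.

```bash
python3 - <<'E'
from h import *; import pickle
m=pickle.load(open("w2.pkl","rb"))
b=ray(m,(318,151),44);o=arm.get_obs();d=(b-o['position'])[:2];print(b,np.hypot(*d),np.degrees(np.arctan2(d[1],d[0])))
p=o['position']
arm.servo_line([p[0],p[1],80],feed=80)
arm.pause(0.2)
o=arm.get_obs(); print(o['time_s'],o['position'].round(1),o['ft_force'].round(2),o['torque'].round(3),o['grip_width'])
m=arm.camera_model("wrist"); cv2.imwrite("pics/w3.png",arm.read_camera("wrist")[:,:,::-1]); cv2.imwrite("pics/s3.png",arm.read_camera("scene")[150:350,200:400,::-1].repeat(3,0).repeat(3,1))
pickle.dump(m,open("w3.pkl","wb"))
E
```

```text
[ 454.33286315 -113.05153658   44.        ] 62.085164117475195 111.65499657504779
5.95 [ 476.8 -170.6   79.4] [ 1.24  0.03 -4.96] [ 0.005  0.059 -0.022] 0.14874723848871813
```

View pics/w3.png

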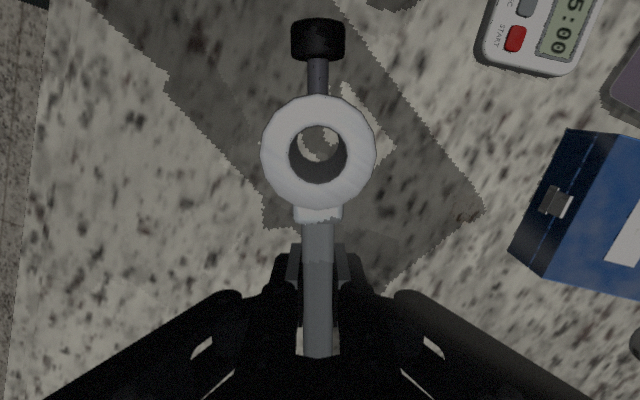

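View pics/s3.png

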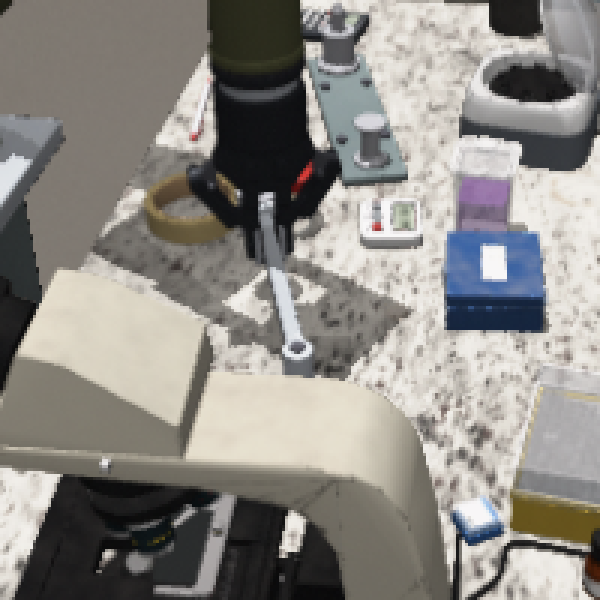

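The bracket hangs level: the boss sits at the same pixel (318,151) as before the lift. Next I'll raise it and carry it to a point short of the stand, then look.

```bash
python3 - <<'E'
from h import *; import pickle
p=arm.get_obs()['position']
arm.servo_line([p[0],p[1],170],feed=120)
arm.servo_line([499,153,170],quat(109.8),feed=120)
arm.pause(0.2)
o=arm.get_obs(); print(o['time_s'],o['position'].round(1),o['ft_force'].round(2),o['torque'].round(3),o['grip_width'])
m=arm.camera_model("wrist"); cv2.imwrite("pics/w4.png",arm.read_camera("wrist")[:,:,::-1]); cv2.imwrite("pics/t4.png",arm.read_camera("top")[:,:,::-1])
pickle.dump(m,open("w4.pkl","wb"))
print(proj(m,[445.1,304.1,95]),proj(m,[517.7,102,60]))
E
```

```text
10.0 [499.  152.8 170. ] [ 0.1   0.42 -4.8 ] [ 0.066 -0.001 -0.019] 0.15335745185993127
[319.15578586 -44.86057411] [318.20933081 255.53951744]
```

View pics/w4.png

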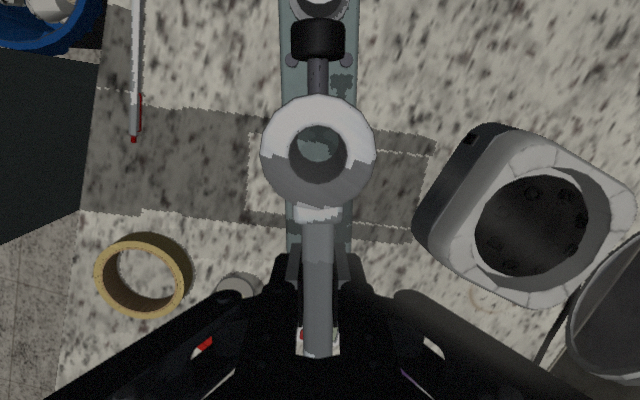

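View pics/t4.png

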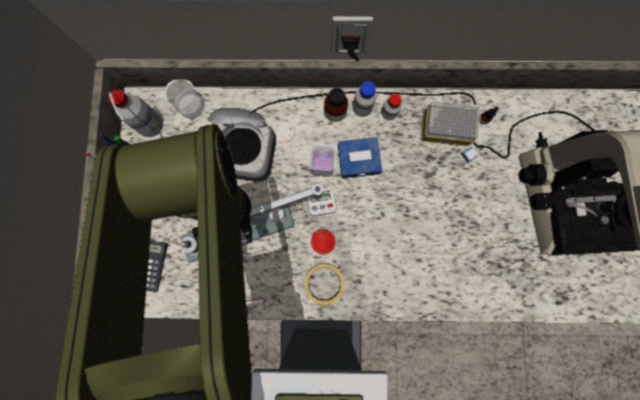

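The wrist view shows the stand plate centred under the bracket (column ~319) and parallel to it. The bore is at (318,151), so the bracket is still level. The pin pillar's shoulder is at the top edge, and I'll check it against the prediction.

```bash
python3 - <<'E'
from h import *; import pickle
m=pickle.load(open("w4.pkl","rb"))
u=np.array([-.3387,.9409,0]);n=np.array([.9409,.3387,0]);pin=np.array([445.1,304.1,0])
for z,r in ((60,19),(60,0),(12,19)):
    for d in (-u,n,-n): print(z,r,proj(m,pin+r*d+[0,0,z]).round(1))
st=pin-105*u
for k in (20,60): print("plate edges",[proj(m,st+k*u+s*35*n+[0,0,12]).round(1) for s in(-1,1)])
im=cv2.imread("pics/w4.png"); cv2.imwrite("pics/w4c.png",cv2.resize(im[0:80,260:380],None,fx=6,fy=6,interpolation=cv2.INTER_CUBIC))
b=ray(m,(318,151),44+161);o=np.array([499,152.8]);print(b,np.hypot(*(b[:2]-o)))
E
```

```text
60 19 [318.8   9.1]
60 19 [346.2 -22.1]
60 19 [291.6 -22.1]
60 0 [318.9 -22.1]
60 0 [318.9 -22.1]
60 0 [318.9 -22.1]
12 19 [318.6  25. ]
12 19 [ 3.411e+02 -3.000e-01]
12 19 [296.1  -0.3]
plate edges [array([280.7, 105.1]), array([356.2, 105.1])]
plate edges [array([279.1,  57.9]), array([357.9,  58. ])]
[477.73343572 211.15707122 205.        ] 62.111307484596765
```

View pics/w4c.png

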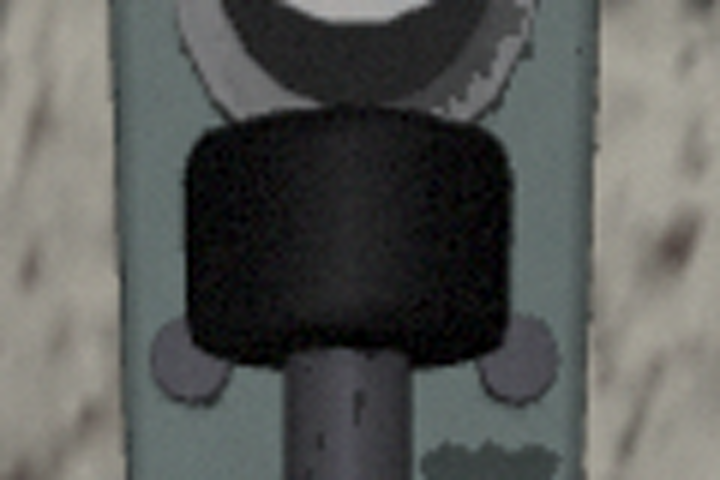

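Agreement is within about 3 mm, and a chamfered shoulder edge would explain most of that. I'll move to the final pose.

```bash
python3 - <<'E'
from h import *; import pickle
q=quat(109.8)
arm.servo_line([465.3,248.1,170],q,feed=100)
arm.servo_line([465.3,248.1,135],q,feed=60)
arm.pause(0.4)
o=arm.get_obs(); print(o['time_s'],o['position'].round(1),o['ft_force'].round(2),o['torque'].round(3),o['grip_width'])
m=arm.camera_model("wrist"); cv2.imwrite("pics/w5.png",arm.read_camera("wrist")[:,:,::-1]); cv2.imwrite("pics/t5.png",arm.read_camera("top")[:,:,::-1])
cv2.imwrite("pics/s5.png",arm.read_camera("scene")[100:280,230:420,::-1].repeat(3,0).repeat(3,1))
pickle.dump(m,open("w5.pkl","wb"))
im=cv2.imread("pics/t5.png"); cv2.imwrite("pics/t5c.png",cv2.resize(im[150:270,170:350],None,fx=4,fy=4,interpolation=cv2.INTER_CUBIC))
E
```

```text
12.3917 [465.4 248.2 135.3] [-0.3   0.05 -5.08] [ 0.02  -0.045 -0.002] 0.15219650777497157
```

View pics/w5.png

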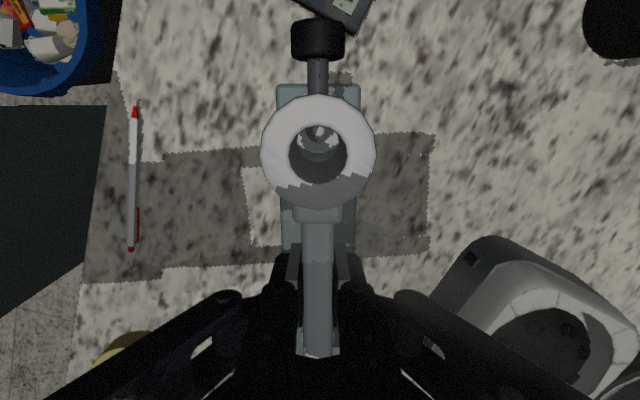

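View pics/t5c.png

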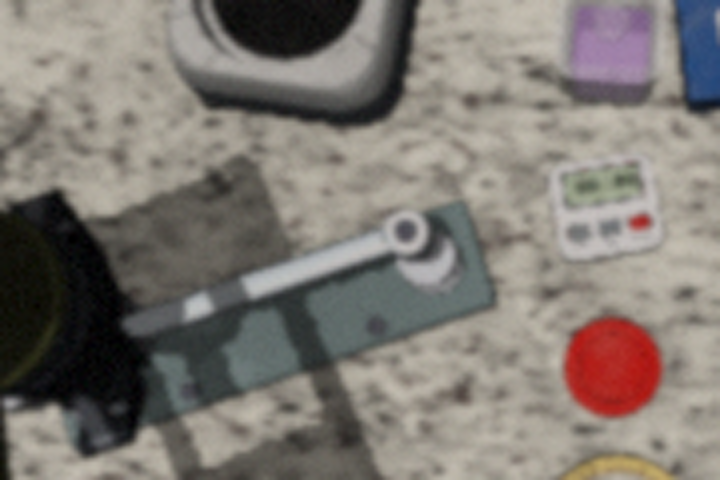

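View pics/s5.png

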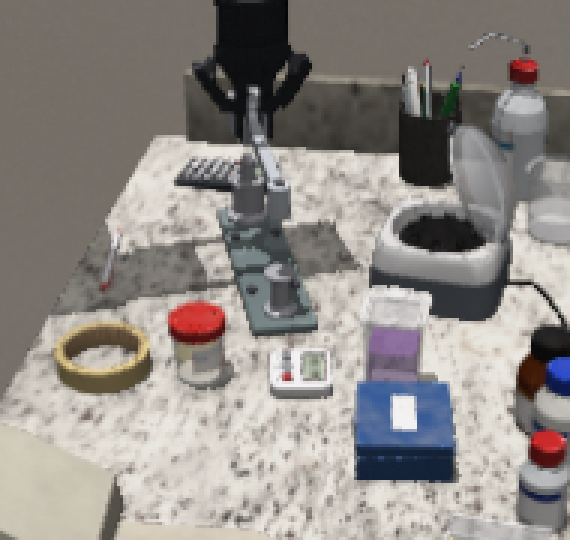

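```bash
python3 - <<'E'
from h import *; import pickle
t=arm.camera_model("top"); m=pickle.load(open("w5.pkl","rb"))
f=ray(t,(407.5/4-.5+170,231.5/4-.5+150),166); print("foot",f,"rest (517.7,102.2)", f[:2]-[517.7,102.2])
b=ray(m,(318,151),170); print("bore wrist",b)
for P in ((445.1,304.1,95),(445.1,304.1,60)): print(proj(m,P))
im=cv2.imread("pics/w5.png"); cv2.imwrite("pics/w5c.png",cv2.resize(im[80:220,250:390],None,fx=4,fy=4,interpolation=cv2.INTER_CUBIC))
E
```

```text
foot [518.81451093  99.46498818 166.        ] rest (517.7,102.2) [ 1.11451093 -2.73501182]
bore wrist [444.11157973 306.47828186 170.        ]
[317.87656727 136.0102221 ]
[317.76573073 130.71079427]
```

View pics/w5c.png

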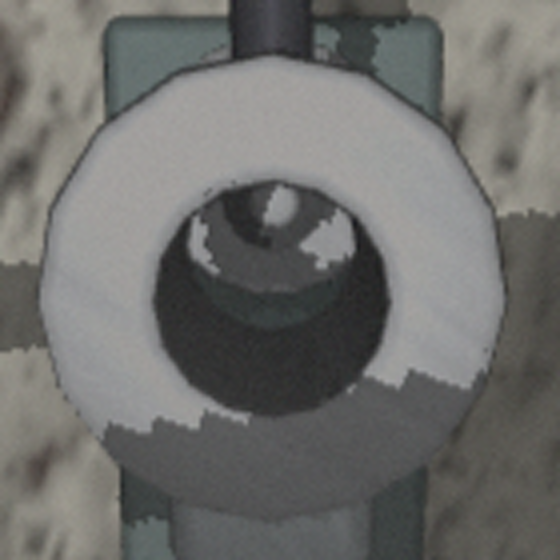

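```bash
python3 - <<'E'
from h import *; import pickle
m=pickle.load(open("w5.pkl","rb"))
print(ray(m,(250+278.5/4-.5,80+205/4-.5),95), ray(m,(250+272/4-.5,80+288/4-.5),170))
E
```

```text
[444.76125448 307.15414079  95.        ] [444.00743917 306.25659888 170.        ]
```

The wrist view through the bore shows the pin tip at about (319.5,131), which puts the bore within about 1 mm of the pin axis. The top view shows the foot about 3 mm from the rest centre, and the cup, timer and jar where they were. I'll hand the job in.

```bash
python3 - <<'E'
from rig import arm
import numpy as np
arm.pause(0.3)
o=arm.get_obs(); print(o['time_s'],o['position'].round(1),o['ft_force'].round(2),abs(o['joint_velocities']).max(),o['grip_width'])
arm.close_job()
E
```

```text
12.8417 [465.3 248.1 135. ] [ 1.36 -0.05 -5.82] 0.0009163896407521652 0.1502210906231879
the job is handed in; nothing more can be done
```

I gripped the bracket about 60 mm from the bore with 70 N and lifted it. I carried it level over to the stand and handed it in, still held there, at 12.8 s. No verdict came back.

- **Bore over pin:** the wrist camera, looking through the bore, puts the pin tip about 1 mm off the bore axis.
- **Foot over rest pillar:** the top camera puts the foot about 3 mm from the centre of the rest pillar.
- **Height and level:** the boss underside is about 30 mm above the pin tip, worked out from the tool height. The boss stayed at the same pixel in the wrist view from gripping to the final pose, so the bracket did not sag.
- **Stillness and contact:** the arm was still, and the only steady force was about the bracket's weight (5–6 N), with no sign of contact with the stand.
- **Bystanders:** the cup, timer and jar are where they were at the start.
- **Disagreement:** the top and wrist cameras differed by 2–3 mm along the bar, about the stated calibration error and well inside the tolerances. I set the final position between them.

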